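# Zero the photometer: changer rod in, lid shut, zero key

## Robot

A 6-joint arm with a two-finger parallel gripper is mounted at the origin on the work surface. World frame = base frame: x ahead of the robot, y to its left, z up, the work surface at z = 0. Lengths are in m, angles in rad, forces in N, time in s.
With the tool pointing down it reaches from about 0.25 to 0.775 m from the base axis. Payload 4 kg.
Tool frame: the origin (TCP) lies at the very end of the fingers, on their centre line; the grasp point (between the pads) lies 19 mm behind it; z points along the fingers, y is the line along which they close (so a half turn about z gives the same grasp; the last joint's range is limited). The gripper opens to 94 mm and grips with 3 to 60 N. Pads are 16 mm wide; open, the fingers measure 119 mm over their backs; the gripper's body (75 mm by 177 mm) begins 78 mm behind the grasp point.
Start: joints at [1.074, 0.087, 1.371, -0, 1.684, -0.103], TCP at [0.211, 0.508, 0.206] pointing down, gripper open.
Joint ranges: [-3.1, 3.1], [-0.76, 2.03], [0.27, 2.55], [-1.08, 4.22], [0.17, 2.65], [-2.57, 2.57]. Speed limits (rad/s): [2.79, 2.79, 3.14, 3.14, 3.14, 3.14].

## Interface

Orientations are given as [roll, pitch, yaw] about the fixed x, y, z axes, in that order (R = Rz(yaw) Ry(pitch) Rx(roll)).
In Python, from bench import robot gives the robot as it stands. The module is installed in compiled form; this text tells all that it offers.
- The arm moves only by the tool move_arm, never from a script. Its argument "deltas" is one flat list of numbers, 7 for each row, row after row: the turn, a rotation vector about the tool's x, y, z in rad, then the shift along the tool's x, y, z in cm, then the closure, from -1 (fully open) to 1 (shut). A call has 1 to 8 rows; each row is the pose to reach, as a shift and turn from the pose commanded when the call began, along the tool's axes at that moment; what a row does not reach only later rows make up. A row lasts 1/10 s, in which the tool goes at most 50 mm and 8.59 degrees, less where a joint would pass 70% of its speed; a pose out of reach is approached as far as the arm can. A call with a gripper value outside its range is refused whole. The fingers move at their own pace and stop on an object; the grip force is fixed at half the most. Time passes only in rows, so rows that repeat a pose let the fingers close. It gives the time, the measured TCP pose, the force, the opening and the grip force at its end, in the units of the state.
- robot.get_obs(): the state, without advancing time (a new reading comes with each control period).
- robot.snapshot(name): name is "scene" or "top"; returns a dict with "image" (400x640x3 uint8, red, green, blue), "depth" (400x640 float32, m along the optical axis (not along the pixel's ray), 0 where there is no reading), "fov_y" (degrees; the focal length in pixels is half the picture's height over the tangent of half this angle, whatever the lens; pixels are square), "cx", "cy" (the principal point, pixels), "origin" and "orientation" of the camera in the world. Camera axes: x right, y up, looking along -z (the intrinsics and any distortion apply to the point x, -y, -z); pixel columns grow to the right and rows downward; lengths in m; the calibration is good to about 2 mm. A picture is of the moment at which its call begins.
- robot.close_job(): hands the job in; it is judged then, once.
The state is a dict: "time": time; "joint_positions": joint angles; "qvel": joint speeds; "joint_torque": joint torques, N m; "tool_pos": TCP position; "ee_rot": TCP orientation; "wrist_force": force on the tool from outside, world axes, zero at the start; "wrist_torque": the same for the moment, N m; "width": finger opening in m; "finger_force": force on a finger pad.
Only numpy, scipy, OpenCV 4.12 (cv2) and the standard library are available. Lean on these libraries where they do the work, as an engineer would, in place of code of your own. Each camera call takes 0.05 s, during which the arm holds its last target. There are 200 camera calls.

## Task

Zero the photometer on the blank: with your fingertips push the cell-changer rod fully in and push the open sample-compartment lid down, without slamming it, until it is fully shut; only then press the green zero key all the way down and let it come back up. It is all pushing: do not grip the rod's knob or the lid, keep your fingers off the cells and off the lid's underside, leave the two grey keys alone, and do not disturb the glassware, bottles or cuvette box standing around.

Things in the scene. Friction and masses are not known exactly. Their poses are not given: they have to be found in the camera images.
- photometer: Cream bench photometer, fixed. Origin on the bench; x from front (rod side, faces the robot within 0.2 rad) to back, z up. Body: x -160 to 180, y -210 to 210, top at 118 mm. Left half: sample compartment, a well x -135 to -5, y 45 to 165 mm, under the lid. Right half: console with three keys, sloping up at 0.25 rad from z = 72 mm at the front face; a lamp cover behind it rises to 142 mm
- lid (a joint): Angle of the dark grey lid, rad: 0 = fully shut, grows as its front edge rises, stop at 1.25; starts 0.75 to 1.05. A friction hinge (0.45 N m) holds it at any angle; 2 to 5 N on its outer face near the front edge moves it. Plate 160 long (hinge to front edge) x 150 wide x 14 mm thick; a finger lip 50 wide, 7 thick stands 14 mm out of its front edge
- lid_hinge (a point): Middle of the lid's hinge axis, which runs along the photometer's y; at (10, 105, 118.5) mm in the photometer's frame. The lid's underside passes through this axis, its outer (upper) face lies 14 mm off it
- lid_front (a point): Point on the lid's outer face, on its centre line, 140 mm from the hinge axis and 20 mm from the front edge: a good place to push. Moves with the lid; its z axis is the outward normal of the outer face, its x axis points from the front edge to the hinge
- lid_lip (a point): Middle of the lid's finger lip (to be pushed at most, not pinched)
- light_seal (a point): Middle of the black rubber light seal, 124 x 112 x 5 mm, on the underside of the lid (not to be touched); moves with the lid
- rod (a joint): How far the cell-changer rod is pulled out of the front face, in m: 0 = fully in against its stop, 0.045 = fully out; starts 0.020 to 0.045. Slides along the photometer's x with 2 N of friction and stays where it is left; pushing to +x takes it in
- knob_end (a point): Centre of the flat outer end face of the rod's black knob (diameter 20, length 20 mm, lying along the photometer's x, on an 8 mm steel rod). 68 mm above the bench; at (-208, 105, 68) mm in the photometer's frame when the rod is fully in, so it then still stands 48 mm out of the front face. Its x axis is the photometer's
- knob_mid (a point): Centre of the same knob, 10 mm behind its end face
- cells (a point): Middle of the tops of the four cells (cuvettes, 12.5 mm square, one with a white cap and three with blue caps, in a row along x, tops at z = 106 mm) in the carriage inside the compartment, moving with the rod (not to be touched)
- zero_key (a joint): Travel of the green zero key in m: 0 = up, 0.005 = fully down. Spring key: 1.5 N to start, 4 N fully down; comes back up when let go
- zero_key_top (a point): Centre of the top of the green key, a 20 mm square cap 8 mm proud of the console, the rightmost (lowest y) of three keys in a row 50 mm apart along the photometer's y, 50 mm up the slope from the front face. Its z axis is normal to the sloping console (0.25 rad from vertical, leaning to the front); the key moves down along it
- mode_key (a joint): Travel of the middle key, grey, in m (0 = up, 0.005 = down); to be left alone
- print_key (a joint): Travel of the left key, grey, in m (0 = up, 0.005 = down); to be left alone
- wash_bottle: White wash bottle with blue cap and thin spout, diameter 64, height 180 mm, to the right of the photometer; origin at the centre of its underside, as for the next four
- beaker: Glass beaker, diameter 68, height 85 mm, standing near the front left or front right corner of the photometer
- flask: Stoppered volumetric flask, greatest diameter 60, height 146 mm, standing near the other front corner
- vial_a: Amber vial with white cap, diameter 26, height 58 mm, in front of the photometer, between the rod and the right end
- vial_b: Amber vial with red cap, same size, near the other vial
- cuvette_box: White cuvette box with blue lid, 72 x 102 x 50 mm, standing on the photometer's top at the rear left, behind the lid's hinge; origin at the centre of its underside

How it is judged:
By the outcome, as a careful person would: the job done as asked, in the order asked, and still so for the second after the job is handed in, with the robot touching nothing.
It also fails if it takes over 58 s, if anything falls off the work surface, if the arm or the gripper's body presses on something with over 40 N, if the wrist force passes 120 N, or if a joint passes its speed limit or range.

## Working session

There is one attempt and no reset: what is moved stays moved. The work goes in short steps, Python scripts to look and compute and a tool call to move; the robot and the scene stay as the last step left them, time stands still between calls to the robot, and variables do not carry over. Pictures are saved under pics/ and viewed, at most 10 in all, crops included, and the job is handed in when it is done.

Besides the shell and the picture viewer there is one more tool, called after "Emit:" as a command line: name --argument value ..., lists and objects as JSON in quotes. move_arm: Moves the arm, as the interface text tells. Its arguments: {"type":"object","properties":{"deltas":{"type":"array","items":{"type":"number"}}},"required":["deltas"]}

```bash
mkdir -p pics
cat > h.py <<'E'
import numpy as np, cv2
from scipy.spatial.transform import Rotation as R
from bench import robot
def snap(n):
    s=robot.snapshot(n); np.savez(f'{n}.npz',**s); return s
def rot(o):
    o=np.array(o); return o if o.shape==(3,3) else R.from_euler('xyz',o).as_matrix()
def cloud(s):
    f=200/np.tan(np.radians(s['fov_y'])/2); d=s['depth']
    v,u=np.mgrid[:400,:640]
    p=np.stack([(u-s['cx'])/f*d,-(v-s['cy'])/f*d,-d],-1)
    return p@rot(s['orientation']).T+np.array(s['origin'])
E
python3 - <<'E'
from h import *
ims=[]
for n in ['scene','top']:
    s=snap(n); cv2.imwrite(f'pics/{n}0.png',s['image'][...,::-1])
    print(n,{k:v for k,v in s.items() if k not in('image','depth')})
print(robot.get_obs())
E
```

```text
scene {'fov_y': 54.683548356533734, 'cx': 316.83627928036606, 'cy': 199.82683019938162, 'origin': array([0.91583267, 0.4703675 , 0.84351513]), 'orientation': array([0.68847892, 0.00583862, 2.61947757])}
top {'fov_y': 54.008531699034734, 'cx': 315.2127797624544, 'cy': 199.7068835256446, 'origin': array([ 0.52905931, -0.04763003,  1.1040196 ]), 'orientation': array([ 0.082213  , -0.01770379, -1.56501734])}
{'time': 0.1, 'joint_positions': array([ 1.07389776e+00,  8.78842383e-02,  1.37207023e+00, -1.95267323e-05,
        1.68360221e+00, -1.03120492e-01]), 'qvel': array([ 2.14043514e-03, -6.13951232e-04, -3.94438001e-03, -6.19152232e-04,
        4.65677311e-04, -2.20812947e-05]), 'joint_torque': array([ 1.25537477e-03, -3.41254771e+01, -3.03300405e+01,  7.18740234e-02,
        3.05135746e-02, -9.49340847e-05]), 'tool_pos': array([0.2108123 , 0.50746846, 0.20443619]), 'ee_rot': array([-3.13963707e+00, -1.82868073e-04,  2.74781223e+00]), 'wrist_force': array([-0.37500258,  0.08855578, -0.00677064]), 'wrist_torque': array([-0.08583605,  0.01986342, -0.0114284 ]), 'finger_force': 0.0, 'width': 0.09375953436608052}
```

View pics/scene0.png

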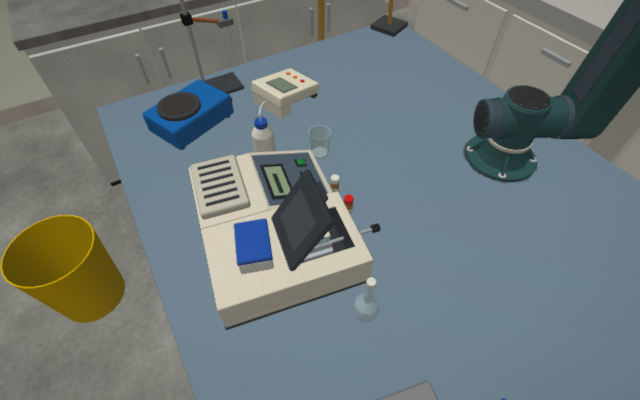

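View pics/top0.png

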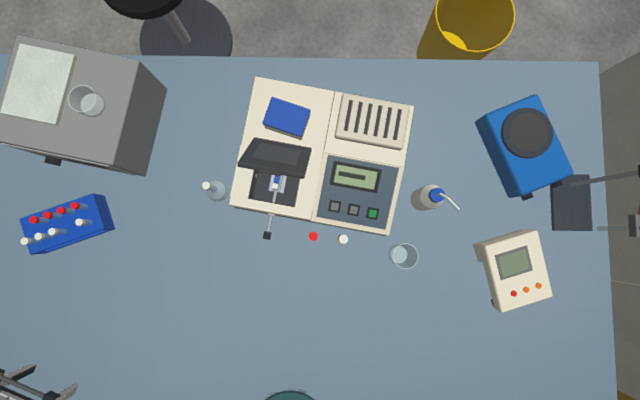

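The top view shows the green key at about (373,213), the knob at (267,236), vials at (313,236) and (343,239), the beaker at (404,256), the flask at (210,187), and body corners at about (231,206), (256,77), (413,104) and (388,235).

Run:
```python
from h import *
cl={}
for n in ['top','scene']:
    s=dict(np.load(n+'.npz')); P=cloud(s); im=s['image'].astype(int); cl[n]=(P,im)
    ok=s['depth']>0
    r,g,b=im[...,0],im[...,1],im[...,2]
    m=ok&(g>1.5*r)&(g>1.5*b)&(g>60)&(P[...,2]>.05)&(P[...,2]<.15)
    print(n,'green',m.sum(),np.median(P[m],0))
    print(' table z',np.median(P[300:330,300:500,2]) if n=='top' else np.median(P[200:230,420:450,2]))
    # cream top, z .110-.126
    m=ok&(abs(P[...,2]-.118)<.006)&(r>150)
    q=P[m][:,:2]; q=q[(q[:,0]>.3)&(q[:,0]<1.0)&(abs(q[:,1])<.35)]
    rect=cv2.minAreaRect(q.astype(np.float32)); print(rect,'\n',cv2.boxPoints(rect), np.median(P[m][:,2]))
P,im=cl['top']
for nm,(u,v) in dict(knob=(267,236),red=(313,236),white=(343,239),beak=(404,256),flask=(208,185),wash=(433,197)).items():
    w=P[v-6:v+7,u-6:u+7].reshape(-1,3); w=w[w[:,2]>.03]; print(nm,len(w),w.mean(0) if len(w) else 0,w.max(0) if len(w) else 0)
# lid: dark pixels above .13
d=(im.sum(-1)<200)&(P[...,2]>.125)&(P[...,2]<.35); d[:, :225]=0; d[:,320:]=0; d[:130]=0;d[190:]=0
q=P[d]; print('lid',len(q),q.min(0),q.max(0)); c=q.mean(0); print(c,np.linalg.svd(q-c,full_matrices=False)[2])
```

```text
top green 58 [ 0.57910964 -0.21222567  0.09265682]
 table z 0.00037391868831881947
((0.7212793827056885, -0.11802533268928528), (0.4914883077144623, 0.34004083275794983), 79.82584381103516) 
 [[ 0.51052403 -0.32987273]
 [ 0.8452178  -0.38993782]
 [ 0.93203473  0.09382206]
 [ 0.59734094  0.15388715]] 0.11795293486515057
scene green 42 [ 0.58209065 -0.20885956  0.09120961]
 table z -0.0002539100733731092
((0.7226626873016357, -0.11515679955482483), (0.49023985862731934, 0.34030136466026306), 79.8896484375) 
 [[ 0.5121247  -0.32660136]
 [ 0.8471417  -0.38633943]
 [ 0.93320066  0.09628776]
 [ 0.5981837   0.15602583]] 0.11779576661795671
knob 67 [0.52229323 0.0566215  0.10579689] [0.53379482 0.07079812 1.1040196 ]
red 69 [ 0.51932411 -0.06014398  0.07357912] [ 0.53189316 -0.04763003  1.1040196 ]
white 76 [ 0.51274186 -0.14020461  0.05724299] [ 0.52441841 -0.12883902  0.06213919]
beak 15 [ 0.46188058 -0.32206907  0.03648017] [ 0.48214076 -0.31882854  0.05052338]
flask 117 [0.643648   0.20405915 0.11348323] [0.66823752 0.22967635 0.15054342]
wash 169 [ 0.61780578 -0.35766347  0.13559661] [ 0.63439881 -0.34643992  0.16251509]
lid 40 [ 0.64857985 -0.03531218  0.14749331] [0.75737878 0.10473939 0.26574983]
[0.67993253 0.06231569 0.23863515] [[-0.45491491 -0.82390888  0.33797423]
 [ 0.46052682 -0.54248296 -0.70258614]
 [ 0.76221222 -0.16397071  0.62621572]]
```

```bash
cat >> h.py <<'E'
O=np.array([.718,-.080,0]); YAW=-.178; RP=R.from_euler('z',YAW).as_matrix()
def loc(p): return (np.asarray(p)-O)@RP
def wor(p): return np.asarray(p)@RP.T+O
E
python3 - <<'E'
from h import *
for n in ['top','scene']:
    s=dict(np.load(n+'.npz')); P=cloud(s); L=loc(P); im=s['image'].astype(int); ok=s['depth']>0
    x,y,z=L[...,0],L[...,1],L[...,2]
    m=ok&(x<.0)&(x>-.2)&(y>.03)&(y<.18)&(z>.14)&(z<.3)
    q=L[m]; th=np.arctan2(q[:,2]-.1185,.010-q[:,0]); r=np.hypot(q[:,2]-.1185,.01-q[:,0])
    print(n,m.sum(),'top z',np.percentile(q[:,2],99),'th',np.percentile(th,[5,25,50,75,95]),'rmax',np.percentile(r,[50,95,99]),'y',np.percentile(q[:,1],[1,99]))
    f=r>.1; print(' far th-angle offset corrected', np.median(th[f]-np.arctan2(.014,r[f])), np.median(th[f]))
    m=ok&(x<-.19)&(x>-.28)&(abs(y-.105)<.02)&(z>.05)&(z<.1)&(im.sum(-1)<200)
    q=L[m]; print(' knob',m.sum(),q.min(0),q.max(0),np.median(q,0))
    for nm,lo,hi in [('front',(-.32,-.30,.02),(-.17,.06,.2)),('left',(-.3,.12,.02),(-.1,.35,.2)),('right',(-.3,-.4,.02),(.1,-.215,.25))]:
        m=ok&np.all((L>lo)&(L<hi),-1); k,lab,st,ce=cv2.connectedComponentsWithStats(m.astype(np.uint8))
        for i in range(1,k):
            if st[i,4]>8: q=L[lab==i]; print(' ',nm,st[i,4],'min',q.min(0).round(3),'max',q.max(0).round(3))
E
```

```text
top 1772 top z 0.26753518639962426 th [1.00993251 1.06178734 1.0924137  1.14661185 1.26618019] rmax [0.12226387 0.16632445 0.17434032] y [0.03152051 0.1758461 ]
 far th-angle offset corrected 0.9704467023969253 1.0680071463865488
 knob 39 [-0.22737617  0.09617492  0.06947373] [-0.21167419  0.1119828   0.08051842] [-0.21970805  0.10390979  0.07737547]
  front 73 min [-0.212 -0.027  0.021] max [-0.186 -0.004  0.062]
  front 83 min [-0.204 -0.109  0.023] max [-0.179 -0.084  0.062]
  front 365 min [-0.238 -0.293  0.02 ] max [-0.172 -0.227  0.09 ]
  left 403 min [-0.154  0.237  0.02 ] max [-0.1    0.291  0.151]
  left 900 min [-0.162  0.12   0.023] max [-0.1    0.209  0.124]
  right 707 min [-0.074 -0.346  0.02 ] max [-0.011 -0.266  0.184]
  right 365 min [-0.238 -0.293  0.02 ] max [-0.172 -0.227  0.09 ]
scene 2819 top z 0.26618345651167086 th [1.03397724 1.07414486 1.10776137 1.16732271 1.28214357] rmax [0.11141578 0.16062813 0.17263475] y [0.0344221 0.1797225]
 far th-angle offset corrected 0.9767520963259648 1.0787966959463806
 knob 57 [-0.22619525  0.10114061  0.06352568] [-0.2058662   0.11668856  0.0799086 ] [-0.21659016  0.11038338  0.07451491]
  front 549 min [-0.237 -0.292  0.02 ] max [-0.17  -0.223  0.089]
  front 122 min [-0.202 -0.106  0.021] max [-0.177 -0.081  0.061]
  front 118 min [-0.209 -0.028  0.021] max [-0.185 -0.001  0.061]
  left 1891 min [-0.159  0.12   0.02 ] max [-0.1    0.298  0.149]
  right 690 min [-0.072 -0.344  0.033] max [-0.008 -0.262  0.18 ]
  right 549 min [-0.237 -0.292  0.02 ] max [-0.17  -0.223  0.089]
```

Emit:
move_arm --deltas '[0,0,-0.1,-10,-7.5,1,1,0,0,-0.216,-20,-15,2,1,0,0,-0.216,-30,-22,3,1,0,0,-0.216,-41.7,-30.1,5.5,1,0,0,-0.216,-41.7,-30.1,5.5,1,0,0,-0.216,-41.7,-30.1,5.5,1,0,0,-0.216,-41.7,-30.1,5.5,1,0,0,-0.216,-41.7,-30.1,5.5,1]'

```text
time: 0.9
tool_pos: [0.4194, 0.1669, 0.1637]
ee_rot: [3.141, -0.0, 2.964]
wrist_force: [0.3, 1.2, -0.0]
width: 0.0336
finger_force: 0.0
```

Emit:
move_arm --deltas '[0,0,0,0,0,0,1,0,0,0,0,0,0,1]'

```text
time: 1.1
tool_pos: [0.419, 0.1679, 0.1635]
ee_rot: [-3.142, -0.002, 2.961]
wrist_force: [-0.1, 0.5, -0.2]
width: 0.0174
finger_force: 0.0
```

```bash
cat >> h.py <<'E'
def st():
    o=robot.get_obs(); print(round(o['time'],2),'loc',loc(o['tool_pos']).round(4),'rot',o['ee_rot'].round(3),'w',o['width'].round(4),'F',(o['wrist_force']@RP).round(2),'q',o['joint_positions'].round(2))
E
python3 -c "
from h import *
st()"
```

```text
Traceback (most recent call last):
  File "h.py", line 17, in st
    o=robot.get_obs(); print(round(o['time'],2),'loc',loc(o['tool_pos']).round(4),'rot',o['ee_rot'].round(3),'w',o['width'].round(4),'F',(o['wrist_force']@RP).round(2),'q',o['joint_positions'].round(2))
                                                                                                                 ^^^^^^^^^^^^^^^^
AttributeError: 'float' object has no attribute 'round'
```

Emit:
move_arm --deltas '[0,0,0,-2,-4,4,1,0,0,0,-4,-7,7,1,0,0,0,-6,-8.6,9,1,0,0,0,-7.3,-8.6,10.3,1,0,0,0,-7.3,-8.6,10.3,1,0,0,0,-7.3,-8.6,10.3,1]'

```text
time: 1.7
tool_pos: [0.4751, 0.0729, 0.0614]
ee_rot: [3.141, -0.001, 2.966]
wrist_force: [-0.0, -0.4, -0.3]
width: 0.0006
finger_force: 0.0
```

```bash
sed -i "s/o\['width'\].round(4)/round(float(o['width']),4)/" h.py
python3 - <<'E'
from h import *
st()
a=snap('scene')['image'][150:290,290:450]; b=snap('top')['image'][170:270,190:350]
cv2.imwrite('pics/knob.png',np.vstack([cv2.resize(a,(640,400)) if 0 else cv2.resize(a[:100],(560,350)),cv2.resize(b,(400,250)) if 0 else cv2.resize(b,(560,250))])[...,::-1]) if 0 else None
cv2.imwrite('pics/knob.png',np.hstack([cv2.resize(a[30:130],(400,250)),cv2.resize(b,(400,250))])[...,::-1])
E
```

```text
1.7 loc [-0.2661  0.1074  0.0614] rot [ 3.141e+00 -1.000e-03  2.966e+00] w 0.0006 F [ 0.06 -0.37 -0.32] q [ 0.03  0.01  1.74  0.    1.39 -1.36]
```

View pics/knob.png

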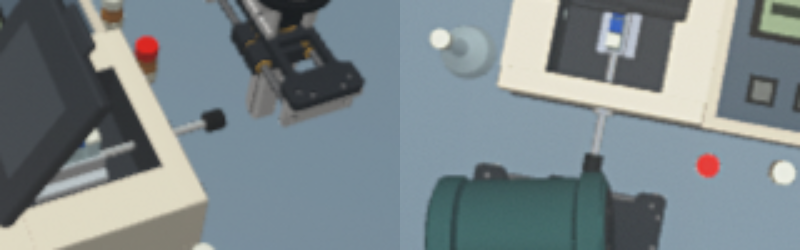

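Left crop: the knob, at about (213,120), is clear ahead of the closed fingers. Right crop: the knob at (593,163) lines up with the gripper. Push in steps.

Emit:
move_arm --deltas '[0,0,0,-1,-0.2,0,1,0,0,0,-2,-0.2,0,1,0,0,0,-2.6,-0.2,0,1,0,0,0,-3.2,-0.2,0,1,0,0,0,-3.7,-0.2,0,1,0,0,0,-4.2,-0.2,0,1,0,0,0,-4.6,-0.2,0,1,0,0,0,-4.8,-0.2,0,1]'

```text
time: 2.6
tool_pos: [0.5228, 0.0608, 0.0611]
ee_rot: [3.141, -0.0, 2.964]
wrist_force: [-2.3, 1.6, 0.8]
width: 0.0005
finger_force: 1.0
```

```bash
python3 -c "
from h import *
st()"
```

```text
2.6 loc [-0.2171  0.104   0.0611] rot [ 3.141 -0.     2.964] w 0.0005 F [-2.59  1.16  0.83] q [ 0.01  0.11  1.64  0.    1.39 -1.39]
```

Emit:
move_arm --deltas '[0,0,0,-0.15,0,0,1,0,0,0,-0.3,0,0,1,0,0,0,-0.3,0,0,1]'

```text
time: 2.9
tool_pos: [0.5233, 0.0607, 0.0611]
ee_rot: [-3.141, -0.005, 2.964]
wrist_force: [-7.1, 2.5, 3.6]
width: 0.0003
finger_force: 3.8
```

Emit:
move_arm --deltas '[0,0,0,-0.2,0,0,1,0,0,0,-0.3,0,0,1,0,0,0,-0.3,0,0,1]'

```text
time: 3.2
tool_pos: [0.5233, 0.0607, 0.0611]
ee_rot: [-3.141, -0.012, 2.964]
wrist_force: [-14.9, 3.4, 11.1]
width: 0.0006
finger_force: 7.5
```

Emit:
move_arm --deltas '[0,0,0,1,0,0,1,0,0,0,3,0,0,1,0,0,0,5,0,0,1,0,0,0,5,0,-4,1,0,0,0,5,0,-9,1,0,0,0,5,0,-14,1,0,0,0,5,0,-19,1,0,0,0,5,0,-25,1]'

```text
time: 4.0
tool_pos: [0.4795, 0.0683, 0.3034]
ee_rot: [3.142, 0.003, 2.963]
wrist_force: [0.0, -0.3, 0.7]
width: 0.0001
finger_force: 0.0
```

Run:
```python
from h import *
st(); s=snap('scene'); L=loc(cloud(s)); im=s['image'].astype(int)
m=(s['depth']>0)&(L[...,0]<-.17)&(L[...,0]>-.28)&(abs(L[...,1]-.108)<.02)&(L[...,2]>.055)&(L[...,2]<.09)&(im.sum(-1)<200)
q=L[m]; print('knob',m.sum(),q.min(0),q.max(0))
```

```text
4.0 loc [-0.261   0.1037  0.3034] rot [3.142e+00 3.000e-03 2.963e+00] w 0.0001 F [ 0.06 -0.25  0.71] q [ 0.02 -0.06  1.33 -0.    1.87 -1.37]
knob 55 [-0.20498768  0.10069676  0.06301308] [-0.18634533  0.1155545   0.0788234 ]
```

Emit:
move_arm --deltas '[0,0,0,-4,0,-0.8,1,0,0,0,-9,0,-0.8,1,0,0,0,-14,0,-0.8,1,0,0,0,-19,0,-0.8,1,0,0,0,-24,0,-0.8,1,0,0,0,-24,0,-0.8,1,0,0,0,-24,0,-0.8,1]'

```text
time: 4.75
tool_pos: [0.7168, 0.0255, 0.3041]
ee_rot: [-3.141, -0.006, 2.963]
wrist_force: [-1.0, 0.3, 1.0]
width: 0.0005
finger_force: 0.0
```

```bash
python3 -c "
from h import *
st()"
```

```text
4.75 loc [-0.0198  0.1036  0.3041] rot [-3.141 -0.006  2.963] w 0.0005 F [-1.07  0.13  1.04] q [-0.04  0.51  0.64 -0.    1.99 -1.44]
```

Emit:
move_arm --deltas '[0,0,0,0.5,0.1,3,1,0,0,0,1,0.1,5.4,1,0,0,0,2,0.1,5.8,1,0,0,0,2.98,0.1,6.22,1,0,0,0,3.5,0.1,6.55,1,0,0,0,4,0.1,6.88,1,0,0,0,4.5,0.1,7.21,1,0,0,0,4.97,0.1,7.54,1]'

```text
time: 5.55
tool_pos: [0.6664, 0.0361, 0.2354]
ee_rot: [3.141, 0.003, 2.964]
wrist_force: [0.4, 0.7, 2.9]
width: 0.0004
finger_force: 1.2
```

Run:
```python
from h import *
st(); s=snap('scene'); L=loc(cloud(s)); 
cv2.imwrite('pics/lid1.png',cv2.resize(s['image'][120:320,190:450],(780,600))[...,::-1])
```

```text
5.55 loc [-0.0714  0.1051  0.2354] rot [3.141e+00 3.000e-03 2.964e+00] w 0.0004 F [0.29 0.8  2.89] q [-0.03  0.35  1.    0.    1.79 -1.42]
```

View pics/lid1.png

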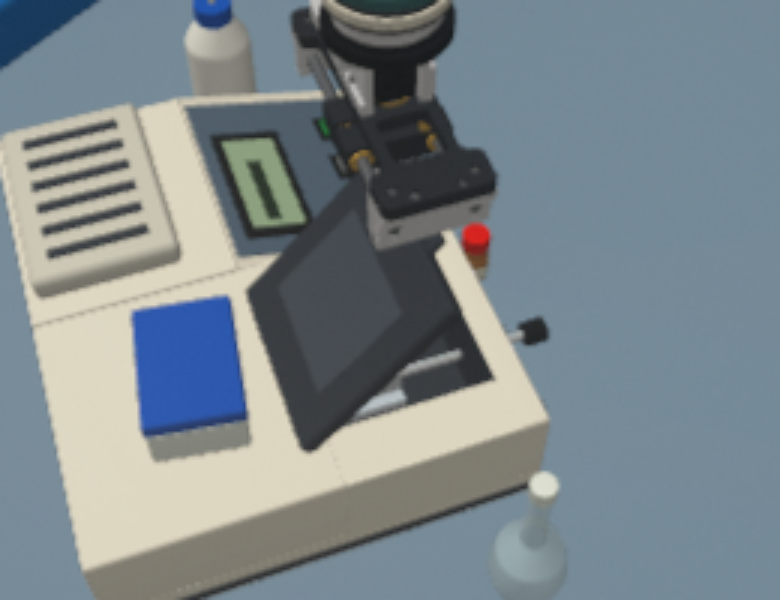

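The closed fingertips rest on the lid's outer face near its front edge (about (375,240)). The lid is following, so continue along the arc.

Emit:
move_arm --deltas '[0,0,0,0.5,0,0.46,1,0,0,0,1.02,0,0.94,1,0,0,0,1.52,0,1.44,1,0,0,0,2.0,0,1.96,1,0,0,0,2.43,0,2.52,1,0,0,0,2.85,0,3.1,1,0,0,0,3.24,0,3.68,1,0,0,0,3.6,0,4.28,1]'

```text
time: 6.4
tool_pos: [0.6308, 0.0424, 0.1904]
ee_rot: [3.142, -0.0, 2.964]
wrist_force: [-0.4, 1.8, 2.8]
width: 0.0006
finger_force: 1.0
```

Emit:
move_arm --deltas '[0,0,0,0.3,0,0.6,1,0,0,0,0.57,0,1.2,1,0,0,0,0.84,0,1.9,1,0,0,0,1.09,0,2.58,1,0,0,0,1.2,0,2.92,1,0,0,0,1.3,0,3.26,1,0,0,0,1.38,0,3.6,1,0,0,0,1.44,0,3.95,1]'

```text
time: 7.2
tool_pos: [0.6171, 0.0448, 0.1514]
ee_rot: [3.142, 0.0, 2.964]
wrist_force: [-1.2, -0.4, 2.5]
width: 0.0006
finger_force: 0.9
```

```bash
python3 -c "
from h import *
st()"
```

```text
7.2 loc [-0.1214  0.105   0.1514] rot [3.142 0.    2.964] w 0.0006 F [-1.1  -0.58  2.51] q [-0.02  0.26  1.28  0.    1.6  -1.41]
```

Now the last 0.1 rad, slowly.

Emit:
move_arm --deltas '[0,0,0,0.05,0,0.2,1,0,0,0,0.1,0,0.4,1,0,0,0,0.13,0,0.6,1,0,0,0,0.15,0,0.8,1,0,0,0,0.17,0,1.0,1,0,0,0,0.19,0,1.15,1,0,0,0,0.2,0,1.3,1,0,0,0,0.2,0,1.45,1]'

```text
time: 8.0
tool_pos: [0.6151, 0.0452, 0.1369]
ee_rot: [3.142, -0.0, 2.964]
wrist_force: [-2.1, 0.4, 2.4]
width: 0.0004
finger_force: 0.9
```

Emit:
move_arm --deltas '[0,0,0,0,0,0.15,1,0,0,0,0,0,0.3,1,0,0,0,0,0,0.4,1,0,0,0,0,0,0.4,1]'

```text
time: 8.4
tool_pos: [0.6154, 0.0452, 0.1328]
ee_rot: [3.141, 0.001, 2.964]
wrist_force: [-0.6, 0.6, 1.0]
width: 0.0006
finger_force: 0.7
```

Emit:
move_arm --deltas '[0,0,0,0,0,0.15,1,0,0,0,0,0,0.3,1,0,0,0,0,0,0.4,1,0,0,0,0,0,0.5,1,0,0,0,0,0,0.5,1]'

```text
time: 8.9
tool_pos: [0.6155, 0.0452, 0.1326]
ee_rot: [3.141, 0.003, 2.964]
wrist_force: [-6.6, 0.4, 14.3]
width: 0.0005
finger_force: 7.3
```

Emit:
move_arm --deltas '[0,0,0,0,0,-2,1,0,0,0,0,0,-6,1,0,0,0,0,-2,-9,1,0,0,0,0,-7,-9,1,0,-0.1,0,0,-12,-9,1,0,-0.25,0,0,-17,-9,1,0,-0.25,0,0,-22,-9,1,0,-0.25,0,0,-25.8,-9,1]'

```text
time: 9.7
tool_pos: [0.5668, -0.2105, 0.2166]
ee_rot: [-3.141, 0.249, 2.962]
wrist_force: [-0.3, -1.0, 0.9]
width: 0.0003
finger_force: 0.0
```

Emit:
move_arm --deltas '[0,0,0,0,0,0,1,0,0,0,0,0,0,1]'

```text
time: 9.9
tool_pos: [0.5693, -0.2096, 0.2178]
ee_rot: [3.141, 0.25, 2.961]
wrist_force: [-0.4, -0.1, -0.7]
width: 0.0004
finger_force: 0.0
```

Run:
```python
from h import *
st(); s=snap('scene'); P=cloud(s); L=loc(P)
m=(s['depth']>0)&(L[...,0]>-.12)&(L[...,0]<-.02)&(abs(L[...,1]-.105)<.06)&(L[...,2]>.11)&(L[...,2]<.2)
q=L[m]; print('lid fit',np.polyfit(q[:,0],q[:,2],1),np.median(q[:,2]))
t=snap('top')
cv2.imwrite('pics/k1.png',np.hstack([cv2.resize(s['image'][120:320,190:430],(400,333)),cv2.resize(t['image'][70:270,200:440],(400,333))])[...,::-1])
```

```text
9.9 loc [-0.1234 -0.1539  0.2178] rot [3.141 0.25  2.961] w 0.0004 F [-0.37 -0.2  -0.74] q [-0.49  0.02  1.44  0.08  1.45 -1.88]
lid fit [0.00188075 0.13312456] 0.13298662899778257
```

View pics/k1.png

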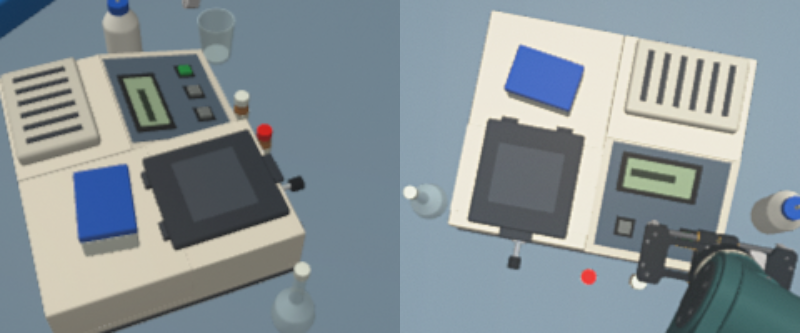

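The left crop shows the lid flat shut and the knob in. The fitted lid slope is about 0.002. Next, descend on the green key along its normal.

Emit:
move_arm --deltas '[0,0,0,1,0.1,4,1,0,0,0,2.1,0.1,8,1,0,0,0,2.1,0.1,10,1,0,0,0,2.1,0.1,11,1,0,0,0,2.1,0.1,11.5,1,0,0,0,2.1,0.1,11.5,1]'

```text
time: 10.6
tool_pos: [0.5786, -0.2086, 0.102]
ee_rot: [-3.141, 0.251, 2.965]
wrist_force: [0.4, 0.2, 0.2]
width: 0.0004
finger_force: 0.0
```

Run:
```python
from h import *
st(); s=snap('scene'); cv2.imwrite('pics/k2.png',cv2.resize(s['image'][90:230,230:400],(680,560))[...,::-1])
```

```text
10.6 loc [-0.1145 -0.1513  0.102 ] rot [-3.141  0.251  2.965] w 0.0004 F [0.32 0.27 0.23] q [-0.48  0.09  1.59  0.08  1.22 -1.89]
```

View pics/k2.png

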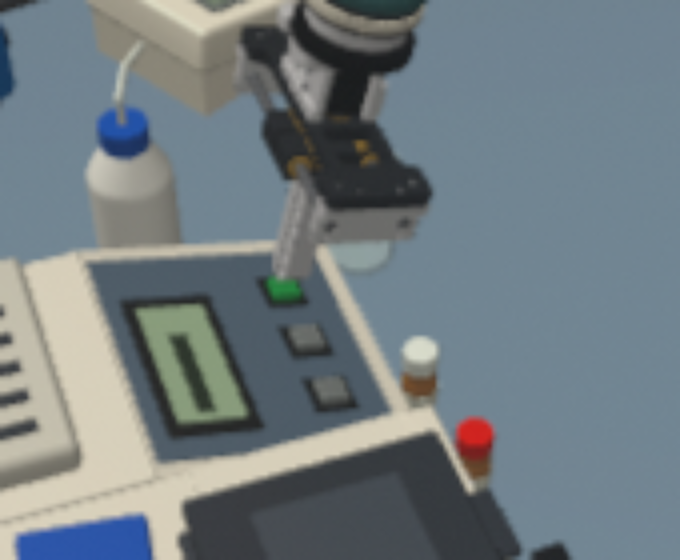

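The fingertip is about 1 cm above the green key at (285,290) and clear of the grey keys. Press.

Emit:
move_arm --deltas '[0,0,0,0,-0.1,0.6,1,0,0,0,0,-0.1,1.0,1,0,0,0,0,-0.1,1.2,1,0,0,0,0,-0.1,1.4,1,0,0,0,0,-0.1,1.6,1,0,0,0,0,-0.1,1.7,1,0,0,0,0,-0.1,1.7,1]'

```text
time: 11.35
tool_pos: [0.5818, -0.2112, 0.0876]
ee_rot: [-3.141, 0.252, 2.964]
wrist_force: [-5.3, 0.9, 10.7]
width: 0.0005
finger_force: 5.9
```

```bash
python3 -c "
from h import *
st()"
```

```text
11.35 loc [-0.1108 -0.1533  0.0876] rot [-3.141  0.252  2.964] w 0.0005 F [-5.42 -0.07 10.7 ] q [-0.48  0.11  1.6   0.08  1.19 -1.9 ]
```

Emit:
move_arm --deltas '[0,0,0,0,0,0.2,1,0,0,0,0,0,0.2,1,0,0,0,0,0,0.2,1]'

```text
time: 11.65
tool_pos: [0.5819, -0.2113, 0.0874]
ee_rot: [-3.14, 0.252, 2.964]
wrist_force: [-11.3, 3.8, 17.7]
width: 0.0004
finger_force: 10.1
```

Emit:
move_arm --deltas '[0,0,0,0,0,-0.8,1,0,0,0,0,0,-2,1,0,0,0,0,0,-5,1,0,0,0,0,0,-9,1,0,0,0,0,0,-13,1,0,0,0,0,0,-16,1,0,0,0,0,0,-16,1,0,0,0,0,0,-16,1]'

```text
time: 12.45
tool_pos: [0.543, -0.204, 0.238]
ee_rot: [3.142, 0.25, 2.964]
wrist_force: [0.5, 0.4, -0.7]
width: 0.0003
finger_force: 0.0
```

Run:
```python
from h import *
st(); s=snap('scene'); t=snap('top')
cv2.imwrite('pics/end.png',np.hstack([cv2.resize(s['image'][100:320,180:420],(400,367)),cv2.resize(t['image'][60:280,200:440],(400,367))])[...,::-1])
P=cloud(s);L=loc(P);im=s['image'].astype(int);r,g,b=im[...,0],im[...,1],im[...,2]
m=(g>1.5*r)&(g>1.5*b)&(g>60)&(L[...,2]>.05)&(L[...,2]<.15); print('key',m.sum(),np.median(L[m],0))
m=(L[...,0]>-.12)&(L[...,0]<-.02)&(abs(L[...,1]-.105)<.06)&(L[...,2]>.11)&(L[...,2]<.2)
q=L[m]; print('lid',np.polyfit(q[:,0],q[:,2],1))
m=(L[...,0]<-.17)&(L[...,0]>-.28)&(abs(L[...,1]-.108)<.02)&(L[...,2]>.055)&(L[...,2]<.09)&(im.sum(-1)<200)
print('knob',L[m].min(0))
```

```text
12.45 loc [-0.1502 -0.1531  0.238 ] rot [3.142 0.25  2.964] w 0.0003 F [ 0.43  0.51 -0.73] q [-0.51 -0.04  1.46  0.08  1.49 -1.9 ]
key 43 [-0.11129336 -0.15013294  0.09118086]
lid [-0.00017227  0.13298003]
knob [-0.20594658  0.10044492  0.06286794]
```

View pics/end.png

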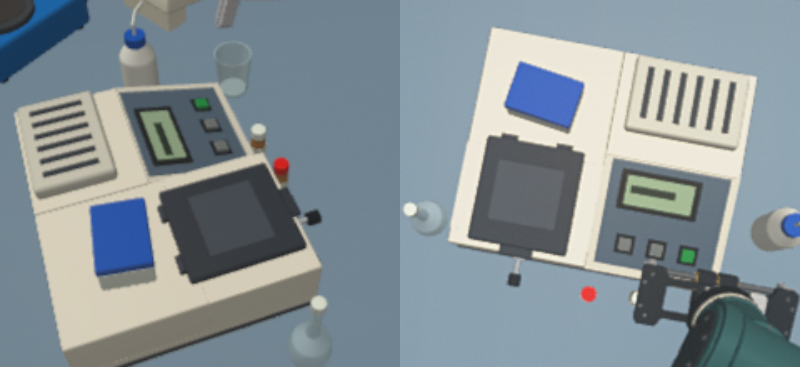

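The lid is flat, the knob is in, the key is back up, nothing around has moved and the arm is clear. Handing in.

```bash
python3 -c "
from bench import robot
print(robot.close_job())"
```

```text
the job is handed in; nothing more can be done
None
```

The job is handed in at about 12.5 s: the rod was pushed in to its stop, the lid was eased fully shut, then the green zero key was pressed to its stop and came back up, with nothing around it disturbed in the final pictures.

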